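Snap the condenser lens home with the seating tool

TASK

The frosted condenser lens in its brass cell is only set loosely in the green socket. Pick up the wooden-handled seating tool from its cork pad, set its rubber rim squarely on the brass flange and press straight down until the cell clicks fully home, its flange flat on the black washer; keep it pressed there with about 12 N (9 to 15 N) for a good second so that it beds, and never press harder than 25 N because the glass would crack. Then stand the tool upright in the middle of its cork pad again and let go; never touch the lens cell with the gripper itself, and leave the other things where they are.

Things in the scene. Friction and masses are not known exactly. Their poses are not given: they have to be found in the camera images.
- socket: Green fixed socket block 100 x 100 mm, 32.5 mm high, upright 54 mm bore ringed by a hard black washer, 74 mm wide, 1 to 8 mm proud of its top (varies, untracked). Four sprung catches reach 4 mm into the bore 26 mm up (brass buttons outside). Origin: centre of underside, z up. Passing the catches takes up to about 10 N; past them the force drops away (click), then the washer is a rigid stop.
- lens: Snap-in lens cell, 150 g: brass plug 52 mm wide, 24 mm high, under a flange 68 mm wide, 6 mm thick; frosted glass dome 40 mm wide stands 4 mm above it. Origin: centre of plug's underside, z up; flange top at 30 mm. At the start it rests on the catches, origin 25 mm above the socket's; the click comes 5 to 6 mm lower. Home: flange flat on the washer, origin 9.5 to 16.5 mm above the socket's.
- seater: Seating tool standing upright, 200 to 325 g: round foot 66 mm wide, 20 mm high, its black rim 8 mm wide, hard, hollow inside (50 mm wide, 12 mm deep) to clear the glass; above it a square pale wooden handle 26 x 26 mm from 20 to 95 mm up. Origin: centre of the foot's underside, z up the handle, whose faces look along x and y.
- pad: Round cork pad, fixed, 104 mm across and 6 mm thick; the seating tool stands on it at the start and must end there. Origin: centre of its underside, z up.
- chimney_cap: Dented copper chimney cap, loose, 88 mm across and 66 mm high. Origin: centre of its underside. Leave alone.
- lamp_knob: Ribbed dark brown bakelite lamp knob, loose, 48 mm across and 26 mm high. Origin: centre of its underside. Leave alone.
- slide1: Oak-framed lantern slide lying flat, loose, 83 x 83 x 9 mm. Origin: centre of its underside. Leave alone.
- slide2: Oak-framed lantern slide lying flat, loose, 83 x 83 x 9 mm. Origin: centre of its underside. Leave alone.
- slide3: Oak-framed lantern slide lying flat, loose, 83 x 83 x 9 mm. Origin: centre of its underside. Leave alone.
- slide4: Oak-framed lantern slide lying flat, loose, 83 x 83 x 9 mm. Origin: centre of its underside. Leave alone.
- dust_brush: Dust brush lying on the counter, loose. Origin: centre of its underside. Leave alone.

How it is judged:
By the outcome, as a careful person would: the job done as asked, in the order asked, and still so for the second after the job is handed in, with the robot touching nothing.
It also fails if it takes over 72 s, if anything falls off the work surface, if the arm or the gripper's body presses on something with over 40 N, if the wrist force passes 120 N, or if a joint passes its speed limit or range.

ROBOT

A 6-joint arm with a two-finger parallel gripper is mounted at the origin on the work surface. World frame = base frame: x ahead of the robot, y to its left, z up, the work surface at z = 0. Lengths are in m, angles in degrees, forces in N, time in s.
With the tool pointing down it reaches from about 0.375 to 0.9 m from the base axis. Payload 3.1 kg.
Tool frame: the origin (TCP) lies on the centre line of the jaws, within the pads' length; the fingertips stand 17 mm ahead of it and the grasp point (between the pads) lies 2 mm behind it; z points along the fingers, y is the line along which they close (so a half turn about z gives the same grasp; the last joint's range is limited). The gripper opens to 87 mm and grips with 3 to 60 N. Pads are 19 mm wide; open, the fingers measure 117 mm over their backs; the gripper's body (75 mm by 190 mm) begins 51 mm behind the grasp point.
Start: joints at [-78.467, 30.224, 82.088, -0, 67.689, -10.227], TCP at [0.232, -0.58, 0.24] pointing down, gripper open.
Joint ranges: [-176.69, 176.69], [-43.24, 126.21], [12.49, 139.97], [-82, 262], [0, 151.66], [-163.58, 163.58]. Speed limits (degrees/s): [159.86, 159.86, 180, 180, 180, 180].

INTERFACE

Orientations are given as a 3x3 rotation matrix whose columns are the frame's x, y, z axes.
In Python, from rig import bot, imaging, finder gives the robot as it stands. The module is installed in compiled form; this text tells all that it offers.
- The arm moves only by the tool play_rows, never from a script. Its argument "motion" is a list that holds one entry, the list of rows, each a list of 6 numbers: the shift along the tool's x, y, z in shares of 0.75 m (1.0 is 0.75 m), then the turn, a rotation vector about the tool's x, y, z in a scale on which 1.0 is 60 degrees. In form: [[[dx, dy, dz, wx, wy, wz], ...]]. A call has 1 to 8 rows; each row is the pose to reach, as a shift and turn from the pose commanded when the call began, along the tool's axes at that moment; what a row does not reach only later rows make up. A row lasts 1/12 s, in which the tool goes at most 41.7 mm and 7.16 degrees, less where a joint would pass 70% of its speed; a pose out of reach is approached as far as the arm can. Shift and turn numbers lie between -1 and 1, and a call with a number outside is refused. A call with a gripper value outside its range is refused whole. "fingers" is the finger opening in m, from 0 to 0.087, set as the call begins (left out, the last holds). The fingers move at their own pace and stop on an object; the grip force is fixed at half the most. Time passes only in rows, so rows that repeat a pose let the fingers close. It gives the time, the measured TCP pose, the force, the opening and the grip force at its end, in the units of the state.
- bot.read_state(): the state, without advancing time (a new reading comes with each control period).
- imaging.capture(name): name is "scene" or "top"; returns a dict with "frame" (384x512x3 uint8, red, green, blue), "camera_matrix" (3x3 intrinsics, pixels), "R" (3x3) and "t" (3): a world point X has camera coordinates R X + t. Camera axes: x right, y down, z forward; pixel columns grow to the right and rows downward; lengths in m; the calibration is good to about 2 mm. A picture is of the moment at which its call begins. There is no depth.
- bot.hand_in(): hands the job in; it is judged then, once.
Trained networks look in the newest picture that a camera, given by its name, has taken for a name from the list of things; names that differ only in an ending like _2 or _b are one class to them, and where a whole thing is asked for, a point or a joint stands for the part that bears it (a point fixed in the world has none). Each returns a list of dicts, best first, with "confidence" (0 to 1); they miss things now and then, are a little off and sometimes report something else, mostly with a low value. They report only what shows in the picture. A call takes as long as a camera call.
- finder.recognise(camera, name): "at" ([x, y, z] in m, in world coordinates, good to about 4 mm: the middle of the surface that is visible of it).
- finder.outline_of(camera, name): "pixels" (384x512 bool, what is visible of it).
The state is a dict: "time_s": time; "joint_positions": joint angles; "qvel": joint speeds; "tau": joint torques, N m; "position": TCP position; "tcp_rot": TCP orientation; "force": force on the tool from outside, world axes, zero at the start; "moment": the same for the moment, N m; "opening": opening from 0.0 (shut) to 1.0 (fully open); "grasp_force": force on a finger pad.
Only numpy, scipy, OpenCV 4.12 (cv2) and the standard library are available. Lean on these libraries where they do the work, as an engineer would, in place of code of your own. Each camera call takes 0.05 s, during which the arm holds its last target. There are 200 camera calls.

## Working session

There is one attempt and no reset: what is moved stays moved. The work goes in short steps, Python scripts to look and compute and a tool call to move; the robot and the scene stay as the last step left them, time stands still between calls to the robot, and variables do not carry over. Pictures are saved under pics/ and viewed, at most 10 in all, crops included, and the job is handed in when it is done.

Besides the shell and the picture viewer there is one more tool, called after "Call:" by a JSON object that holds its "op" and its "data", one argument or row to a line. play_rows: Moves the arm, as the interface text tells. Its arguments: {"type":"object","properties":{"motion":{"type":"array"},"fingers":{"type":"number"}},"required":["motion"]}

```bash
mkdir -p pics
cat > h.py <<'E'
import numpy as np, cv2
from rig import bot, imaging, finder
def proj(c,X):
    p=(np.asarray(c["R"])@np.asarray(X,float).reshape(-1,3).T).T+np.asarray(c["t"]); q=(np.asarray(c["camera_matrix"])@p.T).T
    return q[:,:2]/q[:,2:]
def ray(c,uv):
    R=np.asarray(c["R"]); o=-R.T@np.asarray(c["t"]); d=R.T@np.linalg.inv(c["camera_matrix"])@np.array([uv[0],uv[1],1.])
    return o,d/np.linalg.norm(d)
def atz(c,uv,z):
    o,d=ray(c,uv); return o+d*(z-o[2])/d[2]
def tri(c1,u1,c2,u2):
    o1,d1=ray(c1,u1);o2,d2=ray(c2,u2)
    s=np.linalg.lstsq(np.c_[d1,-d2],o2-o1,rcond=None)[0]
    a,b=o1+s[0]*d1,o2+s[1]*d2
    return (a+b)/2,np.linalg.norm(a-b)
E
python3 - <<'E'
from h import *
np.set_printoptions(precision=4,suppress=True)
s=bot.read_state(); print(s)
C={}
for n in("scene","top"):
    c=C[n]=imaging.capture(n); print(n,"cam at",-np.array(c["R"]).T@c["t"])
    cv2.imwrite(f"pics/{n}0.png",c["frame"][:,:,::-1])
    for o in("socket","lens","seater","pad","chimney_cap","lamp_knob","slide1","dust_brush"):
        r=finder.recognise(n,o); print(o,[(np.round(x["at"],4).tolist(),round(x["confidence"],2)) for x in r[:4]])
E
```

```text
{'time_s': 0.0, 'joint_positions': array([-78.4674,  30.2798,  82.1563,  -0.0033,  67.6899, -10.2269]), 'qvel': array([-0.1151,  0.034 , -0.0536, -0.006 ,  0.0706, -0.0575]), 'tau': array([ -0.0007, -44.0048, -17.6592,   0.0634,   0.0583,  -0.0002]), 'position': array([ 0.2316, -0.5798,  0.2386]), 'tcp_rot': array([[ 0.9287,  0.3707, -0.0005],
       [ 0.3707, -0.9287,  0.0021],
       [ 0.0003, -0.0022, -1.    ]]), 'force': array([ 0.1209, -0.2181,  0.2673]), 'moment': array([-0.059 ,  0.0109,  0.0495]), 'grasp_force': 0.0, 'opening': 1.0016967713009792}
scene cam at [ 1.1313 -0.4566  1.072 ]
socket [([0.5199, -0.1854, 0.0347], 0.65)]
lens [([0.4809, -0.1763, 0.055], 0.56)]
seater [([0.5483, 0.1816, 0.023], 0.72), ([0.7526, 0.1655, -0.0002], 0.41)]
pad [([0.5528, 0.1653, 0.0039], 0.69), ([0.758, 0.1651, 0.0028], 0.48)]
chimney_cap [([0.7798, -0.0183, 0.052], 0.56)]
lamp_knob [([0.5317, 0.0068, 0.0292], 0.72)]
slide1 [([0.4905, 0.3881, 0.008], 0.94), ([0.501, -0.3826, 0.0096], 0.87), ([0.7434, -0.1799, 0.0085], 0.85), ([0.7533, 0.1653, 0.0032], 0.84)]
dust_brush [([0.3327, -0.3795, 0.0169], 0.8)]
top cam at [ 0.25   -0.0243  1.5989]
socket [([0.4723, -0.1732, 0.0312], 0.84), ([0.4938, -0.386, 0.0071], 0.47), ([0.7527, 0.1684, 0.0089], 0.16)]
lens [([0.4846, -0.1781, 0.0538], 0.71)]
seater [([0.5334, 0.1867, 0.0223], 0.75)]
pad [([0.5199, 0.1771, 0.0055], 0.88)]
chimney_cap [([0.7605, -0.006, 0.0541], 0.91)]
lamp_knob [([0.5165, 0.0104, 0.0288], 0.66)]
slide1 [([0.4939, -0.3859, 0.0066], 0.94), ([0.4896, 0.3916, 0.0084], 0.72), ([0.7477, -0.1785, 0.0103], 0.56), ([0.749, 0.1702, 0.0109], 0.56)]
dust_brush [([0.3811, -0.3411, 0.0112], 0.64)]
```

View pics/scene0.png

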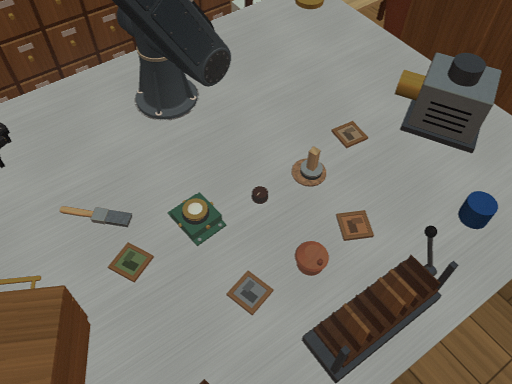

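View pics/top0.png

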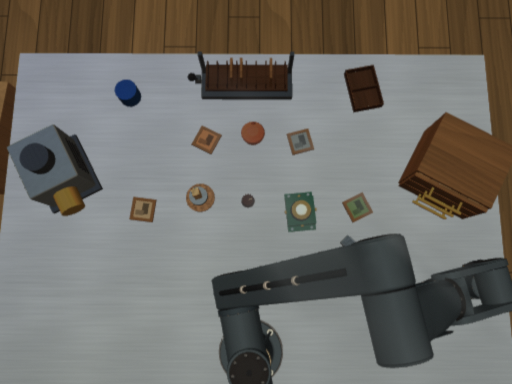

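The pictures show the seater on the cork pad at scene px (309,168) / top px (199,195). The socket with the lens is at scene (196,213) / top (301,210), and the knob lies between them. Next I'll zoom in and fit the known shapes to the outlines in both views.

```bash
cat > fit.py <<'E'
from h import *
from scipy.optimize import minimize
def ring(r,z,n=40):
    a=np.linspace(0,2*np.pi,n,endpoint=False); return np.c_[r*np.cos(a),r*np.sin(a),np.full(n,z)]
def box(w,z0,z1):
    return np.array([[sx*w/2,sy*w/2,z] for sx in(-1,1) for sy in(-1,1) for z in(z0,z1)])
M={"seater":[np.r_[ring(.033,0),ring(.033,.02)],box(.026,.02,.095)],
   "lens":[np.r_[ring(.034,.024),ring(.034,.03)]],
   "pad":[np.r_[ring(.052,0),ring(.052,.006)]],
   "socket":[box(.1,0,.0325)]}
S=4
def render(c,parts,p):
    x,y,z,yaw=p; R=np.array([[np.cos(yaw),-np.sin(yaw),0],[np.sin(yaw),np.cos(yaw),0],[0,0,1]])
    m=np.zeros((384*S,512*S),np.uint8)
    for P in parts:
        q=(proj(c,P@R.T+[x,y,z])+.5)*S
        cv2.fillConvexPoly(m,cv2.convexHull((q*16).astype(np.int32)),1,shift=4)
    return m
def up(m): return cv2.resize(m.astype(np.uint8),None,fx=S,fy=S,interpolation=cv2.INTER_NEAREST)
def fit(cs,masks,parts,p0,free):
    U=[up(m) for m in masks]
    def cost(v):
        p=np.array(p0,float); p[free]=v
        t=0
        for c,m in zip(cs,U):
            r=render(c,parts,p); t+=1-(r&m).sum()/(r|m).sum()
        return t
    best=None
    for y0 in (np.radians(np.arange(0,90,15)) if 3 in free else [p0[3]]):
        q=np.array(p0,float); q[3]=y0; v0=q[free]
        sim=np.vstack([v0]+[v0+np.eye(len(free))[i]*(.15 if f==3 else .006) for i,f in enumerate(free)])
        r=minimize(cost,v0,method="Nelder-Mead",options=dict(initial_simplex=sim,xatol=1e-4,fatol=1e-4,maxiter=150))
        if best is None or r.fun<best.fun: best=r
    p=np.array(p0,float); p[free]=best.x; return p,best.fun
def getmask(n,o,near,c):
    px=proj(c,near)[0]; best=None
    for r in finder.outline_of(n,o):
        m=np.asarray(r["pixels"]); v,u=np.nonzero(m)
        if len(u) and np.hypot(u.mean()-px[0],v.mean()-px[1])<15: return m,r["confidence"]
    return None,0
E
python3 - <<'E'
from fit import *
np.set_printoptions(precision=4,suppress=True)
C={n:imaging.capture(n) for n in("scene","top")}
K={"seater":([.53,.18,.006,.3],[0,1,2,3],.04),"lens":([.484,-.178,.025,0],[0,1,2],.03),"pad":([.53,.18,0,0],[0,1],.003),"socket":([.483,-.178,0,.1],[0,1,3],.03)}
T={}
for o,(p0,fr,h) in K.items():
    ms=[];cs=[]
    for n,c in C.items():
        m,cf=getmask(n,o,[p0[0],p0[1],p0[2]+h],c)
        if m is not None: ms.append(m);cs.append(c);v,u=np.nonzero(m);print(o,n,"conf %.2f n %d c %.1f %.1f bbox"%(cf,len(u),u.mean(),v.mean()),u.min(),u.max(),v.min(),v.max())
        T[o,n]=m
    if o in("pad","socket"): # whole outline hull: holes filled by what stands on it
        ms=[ (cv2.fillConvexPoly(np.zeros((384,512),np.uint8),cv2.convexHull(np.argwhere(m)[:,::-1].astype(np.int32)),1)>0) for m in ms]
    p,f=fit(cs,ms,M[o],p0,fr); print(o,p,"yaw",np.degrees(p[3]),"cost",f)
    for c,m in zip(cs,ms):
        q,g=fit([c],[m],M[o],p,[0,1]); print("   single view",q[:2],g)
tiles=[]
for n,c in C.items():
    for X in([.53,.18,.03],[.484,-.178,.03]):
        u,v=proj(c,X)[0].astype(int); tiles.append(cv2.resize(c["frame"][v-24:v+24,u-32:u+32,::-1],(400,300),interpolation=cv2.INTER_CUBIC)); print(n,"crop origin",u-32,v-24)
cv2.imwrite("pics/crops.png",np.vstack([np.hstack(tiles[:2]),np.hstack(tiles[2:])]))
E
```

```text
seater scene conf 0.71 n 476 c 311.4 165.5 bbox 300 321 147 179
seater top conf 0.67 n 281 c 197.8 195.4 bbox 189 207 186 205
seater [0.5382 0.1886 0.0111 0.6611] yaw 37.87579753884677 cost 0.17550906023823365
   single view [0.5383 0.1886] 0.11185289294916845
   single view [0.5382 0.1886] 0.06304209858261056
lens scene conf 0.68 n 495 c 194.4 209.5 bbox 182 208 198 221
lens top conf 0.57 n 291 c 301.3 208.8 bbox 292 311 200 218
lens [ 0.4851 -0.1771  0.028   0.    ] yaw 0.0 cost 0.1448528997587023
   single view [ 0.4851 -0.1771] 0.0753579502637528
   single view [ 0.4851 -0.1779] 0.06641020449483703
pad scene conf 0.84 n 388 c 305.3 175.3 bbox 291 325 159 186
pad [0.5327 0.1845 0.     0.    ] yaw 0.0 cost 0.07038512616201864
   single view [0.5327 0.1845] 0.07038512616201864
socket scene conf 0.77 n 951 c 198.7 223.2 bbox 169 223 194 243
socket top conf 0.82 n 788 c 299.0 211.6 bbox 284 315 192 230
socket [ 0.4836 -0.1746  0.      0.098 ] yaw 5.616951584725715 cost 0.39797496684213896
   single view [ 0.4836 -0.1746] 0.14049680090327432
   single view [ 0.4836 -0.1746] 0.25747816593886463
scene crop origin 274 142
scene crop origin 162 190
top crop origin 167 173
top crop origin 268 185
```

View pics/crops.png

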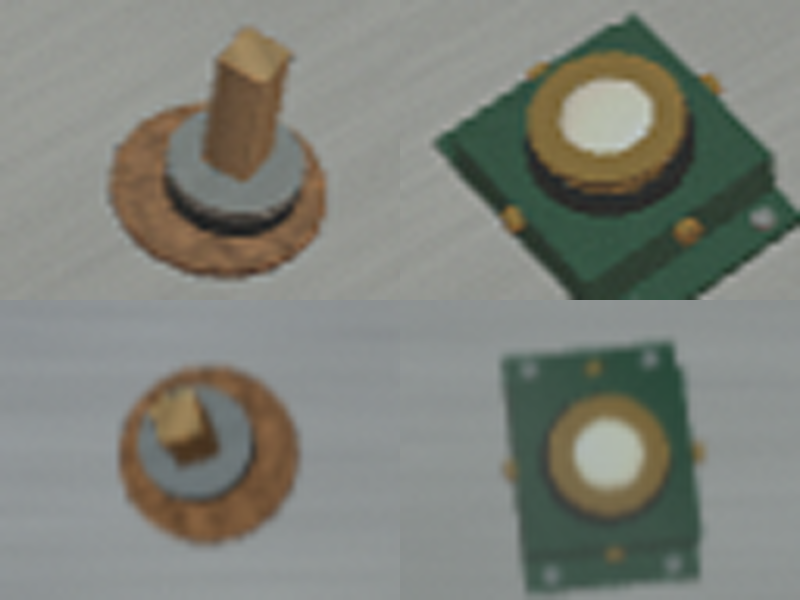

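The crops show the seater standing off-centre on the pad, shifted left and up in the top view. Its handle is turned about 20°; the handle top is at crop (180,420) in the top tile. The lens flange is concentric with the dark washer. A piecewise-constant colour fit over both views should sharpen these values.

```bash
cat > cfit.py <<'E'
from fit import *
F=6
def rot(P,yaw): 
    c,s=np.cos(yaw),np.sin(yaw); return P@np.array([[c,s,0],[-s,c,0],[0,0,1]])
def patch(c,X,h=22):
    u,v=proj(c,X)[0].astype(int)
    return (u-h,v-h),cv2.resize(c["frame"][v-h:v+h,u-h:u+h],None,fx=F,fy=F,interpolation=cv2.INTER_CUBIC).astype(float)
def paint(c,o,shape,polys):
    L=np.zeros(shape,np.uint8)
    for k,P in enumerate(polys,1):
        q=(proj(c,P)-o+.5)*F-.5
        cv2.fillConvexPoly(L,cv2.convexHull((q*16).astype(np.int32)),k,shift=4)
    return L
def cost(L,I,n,sub=None):
    t=0
    for k in range(n+1):
        m=L==k
        if sub is not None: m=m&sub
        if m.sum()>20: t+=((I[m]-I[m].mean(0))**2).sum()
    return t/L.size
def seater_polys(c,p):
    px,py,x,y,yaw,z=p
    cam=-np.asarray(c["R"]).T@np.asarray(c["t"])
    P=[np.r_[ring(.052,0),ring(.052,.006)]+[px,py,0],np.r_[ring(.033,0),ring(.033,.02)]+[x,y,z],ring(.033,.02)+[x,y,z]]
    for k in range(4):
        a=yaw+k*np.pi/2; n=np.array([np.cos(a),np.sin(a),0])
        if n@(cam-[x,y,.05])>.013:
            t=np.array([-n[1],n[0],0]); b=np.array([x,y,z])+.013*n
            P.append(np.array([b+s*.013*t+[0,0,h] for s in(-1,1) for h in(.02,.095)]))
    P.append(rot(box(.026,.095,.095),yaw)+[x,y,z]); return P
def lens_polys(c,p):
    x,y,z=p
    return [np.r_[ring(.034,.024),ring(.034,.03)]+[x,y,z],ring(.034,.03)+[x,y,z],np.r_[ring(.02,.03),ring(.014,.0325),ring(.006,.034)]+[x,y,z]]
def solve(cs,polys,p0,free,steps,ctr,h):
    I=[patch(c,ctr,h) for c in cs]
    def f(v):
        p=np.array(p0,float);p[free]=v
        t=0
        for c,(o,im) in zip(cs,I):
            P=polys(c,p);t+=cost(paint(c,o,im.shape[:2],P),im,len(P))
        return t
    v0=np.array(p0,float)[free]
    b=None
    for sg in(1,-1):
        sim=np.vstack([v0]+[v0+sg*np.eye(len(free))[i]*steps[i] for i in range(len(free))])
        r=minimize(f,v0,method="Nelder-Mead",options=dict(initial_simplex=sim,xatol=1e-4,fatol=.05,maxiter=300))
        if b is None or r.fun<b.fun:b=r
    p=np.array(p0,float);p[free]=b.x;return p,b.fun
E
python3 - <<'E'
from cfit import *
np.set_printoptions(precision=4,suppress=True)
C={n:imaging.capture(n) for n in("scene","top")}
A=list(C.values())
for cs,l in((A,"both"),(A[:1],"scene"),(A[1:],"top")):
    for y0 in((20,35) if l=="both" else (20,)):
        p,f=solve(cs,seater_polys,[.533,.1845,.5382,.1886,np.radians(y0),.006],[0,1,2,3,4],[.004]*4+[.15],[.535,.185,.03],24)
        print(l,"pad",p[:2],"seater",p[2:4],"yaw",np.degrees(p[4]),f)
    if l=="both":
        p,f=solve(cs,seater_polys,p,[0,1,2,3,4,5],[.003]*4+[.1,.006],[.535,.185,.03],24);print("z free",p,np.degrees(p[4]),f)
for cs,l in((A,"both"),(A[:1],"scene"),(A[1:],"top")):
    p,f=solve(cs,lens_polys,[.485,-.177,.025],[0,1],[.004]*2,[.485,-.177,.045],13);print(l,"lens",p,f)
    if l=="both": p,f=solve(cs,lens_polys,p,[0,1,2],[.003,.003,.006],[.485,-.177,.045],13);print("z free",p,f)
E
```

```text
both pad [0.5337 0.1849] seater [0.5371 0.191 ] yaw 24.01211597641939 465.60070466503737
both pad [0.5336 0.1846] seater [0.5371 0.1908] yaw 25.95462302712973 467.8378604346934
z free [0.5337 0.1848 0.5383 0.1896 0.4146 0.0091] 23.75470117751655 440.00088443918673
scene pad [0.5332 0.1865] seater [0.5365 0.1916] yaw 23.624572827001202 208.50346192980663
top pad [0.534  0.1829] seater [0.5384 0.1888] yaw 20.049658193237587 149.17225711075184
both lens [ 0.4828 -0.1746  0.025 ] 1715.1349131940528
z free [ 0.4838 -0.1751  0.0271] 1662.8434103663947
scene lens [ 0.4827 -0.1739  0.025 ] 1201.5981974678052
top lens [ 0.4832 -0.1769  0.025 ] 320.0614553091999
```

Both views agree on the relative offsets. The seater is at about (0.5377, 0.190) with yaw about 22°, and the tool is already turned 21.8°, so no rotation is needed. The fitted heights, 9 and 27 mm, fit the expected 6 and 25 mm. I'll move above the handle now.

Careful with the scale: shifts go in shares of 0.75 m and turns go in shares of 60 degrees. That gives: -0.602 m / 0.75 = -0.8027, 0.569 m / 0.75 = 0.7587.

Call:
{"op": "play_rows", "data": {
  "motion": [
    [[0.7587, -0.8027, 0, 0, 0, 0], [0.7587, -0.8027, 0, 0, 0, 0], [0.7587, -0.8027, 0, 0, 0, 0], [0.7587, -0.8027, 0, 0, 0, 0], [0.7587, -0.8027, 0, 0, 0, 0], [0.7587, -0.8027, 0, 0, 0, 0], [0.7587, -0.8027, 0, 0, 0, 0], [0.7587, -0.8027, 0, 0, 0, 0]]
  ],
  "fingers": 0.087
}}

```text
time_s: 2.17
position: [0.355, -0.2688, 0.2398]
tcp_rot: [[0.929, 0.37, 0.001], [0.37, -0.929, -0.001], [0.0, 0.001, -1.0]]
force: [1.1, -0.7, 0.3]
opening: 0.999
grasp_force: 0.0
```

```bash
cat > d.py <<'E'
import sys
from h import *
np.set_printoptions(precision=4,suppress=True)
s=bot.read_state(); R=s["tcp_rot"]
print("t",s["time_s"],"pos",s["position"],"F",s["force"],"M",s["moment"],"open",s["opening"],"grip",s["grasp_force"],"yaw",np.degrees(np.arctan2(R[1,0],R[0,0])),"tilt",R[:2,2])
if len(sys.argv)>3: print("delta tool",R.T@(np.array(sys.argv[1:4],float)-s["position"]))
E
python3 d.py .5377 .19 .24
```

```text
t 2.1667 pos [ 0.355  -0.2688  0.2398] F [ 1.1231 -0.7443  0.2863] M [-0.0406 -0.0377 -0.038 ] open 0.9993980863797854 grip 0.0 yaw 21.716437207379528 tilt [ 0.0007 -0.0006]
delta tool [ 0.3395 -0.3587 -0.0003]
```

Converted, -0.359 m / 0.75 = -0.4787, 0.34 m / 0.75 = 0.4533.

Call:
{"op": "play_rows", "data": {
  "motion": [
    [[0.4533, -0.4787, 0, 0, 0, 0], [0.4533, -0.4787, 0, 0, 0, 0], [0.4533, -0.4787, 0, 0, 0, 0], [0.4533, -0.4787, 0, 0, 0, 0], [0.4533, -0.4787, 0, 0, 0, 0], [0.4533, -0.4787, 0, 0, 0, 0], [0.4533, -0.4787, 0, 0, 0, 0], [0.4533, -0.4787, 0, 0, 0, 0]]
  ]
}}

```text
time_s: 2.83
position: [0.4782, 0.0413, 0.2399]
tcp_rot: [[0.929, 0.371, 0.001], [0.371, -0.929, -0.0], [0.001, 0.001, -1.0]]
force: [0.8, -0.9, -0.7]
opening: 1.0
grasp_force: 0.0
```

```bash
python3 d.py .5377 .19 .24
```

```text
t 2.8333 pos [0.4782 0.0413 0.2399] F [ 0.843  -0.9048 -0.7089] M [-0.0071 -0.0261 -0.0263] open 1.0002212388852938 grip 0.0 yaw 21.77654273658277 tilt [ 0.0008 -0.0003]
delta tool [ 0.1104 -0.116  -0.0001]
```

Converted, -0.116 m / 0.75 = -0.1547, 0.11 m / 0.75 = 0.1467.

Call:
{"op": "play_rows", "data": {
  "motion": [
    [[0.1467, -0.1547, 0, 0, 0, 0], [0.1467, -0.1547, 0, 0, 0, 0], [0.1467, -0.1547, 0, 0, 0, 0], [0.1467, -0.1547, 0, 0, 0, 0], [0.1467, -0.1547, 0, 0, 0, 0], [0.1467, -0.1547, 0, 0, 0, 0], [0.1467, -0.1547, 0, 0, 0, 0]]
  ]
}}

```text
time_s: 3.42
position: [0.5362, 0.1874, 0.2392]
tcp_rot: [[0.928, 0.371, -0.001], [0.371, -0.928, -0.001], [-0.002, 0.0, -1.0]]
force: [0.3, 0.1, 0.8]
opening: 0.998
grasp_force: 0.0
```

```bash
python3 d.py .5377 .19 .068
```

```text
t 3.4167 pos [0.5362 0.1874 0.2392] F [0.2998 0.0902 0.7527] M [-0.0255  0.0468  0.0319] open 0.997767098490067 grip 0.0 yaw 21.800966217157992 tilt [-0.0013 -0.0008]
delta tool [ 0.0026 -0.0019  0.1712]
```

Converted, 0.172 m / 0.75 = 0.2293, -0.002 m / 0.75 = -0.0027.

Call:
{"op": "play_rows", "data": {
  "motion": [
    [[0.0027, -0.0027, 0.04, 0, 0, 0], [0.0027, -0.0027, 0.08, 0, 0, 0], [0.0027, -0.0027, 0.12, 0, 0, 0], [0.0027, -0.0027, 0.16, 0, 0, 0], [0.0027, -0.0027, 0.1933, 0, 0, 0], [0.0027, -0.0027, 0.216, 0, 0, 0], [0.0027, -0.0027, 0.2293, 0, 0, 0], [0.0027, -0.0027, 0.2293, 0, 0, 0]]
  ]
}}

```text
time_s: 4.08
position: [0.5363, 0.1885, 0.0657]
tcp_rot: [[0.93, 0.369, -0.005], [0.369, -0.93, -0.001], [-0.005, -0.001, -1.0]]
force: [-0.2, -0.9, 0.3]
opening: 1.002
grasp_force: 0.0
```

```bash
python3 d.py .5377 .19 .068
python3 - <<'E'
from h import *
c=imaging.capture("scene"); t=imaging.capture("top")
L=[]
for k in(c,t):
    u,v=proj(k,[.535,.185,.06])[0].astype(int); L.append(cv2.resize(k["frame"][v-30:v+30,u-30:u+30,::-1],(400,400),interpolation=cv2.INTER_CUBIC))
cv2.imwrite("pics/grasp.png",np.hstack(L))
E
```

```text
t 4.0833 pos [0.5363 0.1885 0.0657] F [-0.1867 -0.8588  0.3424] M [ 0.0155 -0.025  -0.0467] open 1.001912507742647 grip 0.0 yaw 21.632326555938164 tilt [-0.0049 -0.0009]
delta tool [ 0.0018 -0.0009 -0.0023]
```

View pics/grasp.png

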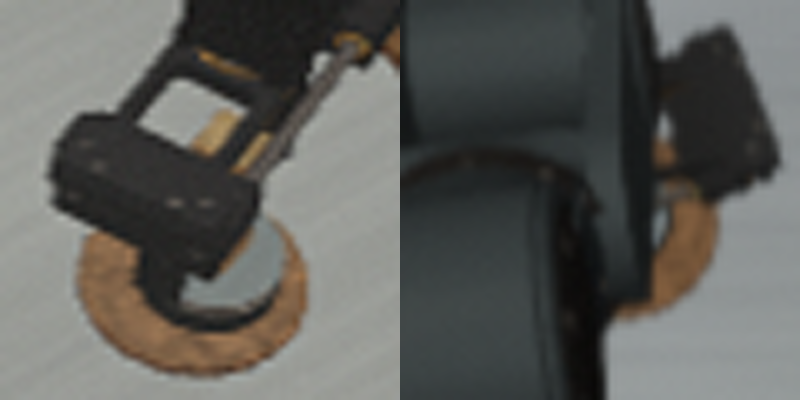

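The picture shows the handle between the open fingers, with the pad and foot visible underneath at left-tile (215,290). Closing now.

Converted, -0.001 m / 0.75 = -0.0013.

Call:
{"op": "play_rows", "data": {
  "motion": [
    [[0.0013, -0.0013, 0, 0, 0, 0], [0.0013, -0.0013, 0, 0, 0, 0], [0.0013, -0.0013, 0, 0, 0, 0], [0.0013, -0.0013, 0, 0, 0, 0], [0.0013, -0.0013, 0, 0, 0, 0], [0.0013, -0.0013, 0, 0, 0, 0], [0.0013, -0.0013, 0, 0, 0, 0], [0.0013, -0.0013, 0, 0, 0, 0]]
  ],
  "fingers": 0.0
}}

```text
time_s: 4.85
position: [0.5385, 0.1917, 0.0676]
tcp_rot: [[0.929, 0.371, -0.0], [0.371, -0.929, 0.0], [-0.0, -0.0, -1.0]]
force: [-0.5, 0.0, -0.4]
opening: 0.476
grasp_force: 0.0
```

```bash
python3 d.py .5377 .19 .068
```

```text
t 4.85 pos [0.5385 0.1917 0.0676] F [-0.5127  0.0255 -0.3963] M [ 0.0404  0.0315 -0.0106] open 0.47641051060609046 grip 0.0 yaw 21.768855581725234 tilt [-0.  0.]
delta tool [-0.0014  0.0013 -0.0004]
```

Converted, -0.001 m / 0.75 = -0.0013.

Call:
{"op": "play_rows", "data": {
  "motion": [
    [[-0.0013, 0.0013, 0, 0, 0, 0], [-0.0013, 0.0013, 0, 0, 0, 0], [-0.0013, 0.0013, 0, 0, 0, 0], [-0.0013, 0.0013, 0, 0, 0, 0], [-0.0013, 0.0013, 0, 0, 0, 0], [-0.0013, 0.0013, 0, 0, 0, 0], [-0.0013, 0.0013, 0, 0, 0, 0]]
  ]
}}

```text
time_s: 5.43
position: [0.5376, 0.1903, 0.0674]
tcp_rot: [[0.929, 0.371, -0.001], [0.371, -0.929, -0.0], [-0.001, -0.0, -1.0]]
force: [-0.8, 0.7, 0.0]
opening: 0.301
grasp_force: 29.0
```

```bash
python3 d.py .5377 .19 .068
```

```text
t 5.4333 pos [0.5376 0.1903 0.0674] F [-0.7772  0.6505  0.0197] M [0.0442 0.2036 0.0206] open 0.30094648858054895 grip 28.953022366185905 yaw 21.762810003233625 tilt [-0.001  -0.0001]
delta tool [ 0.      0.0003 -0.0006]
```

Gripped: the opening is 26.2 mm at 29 N. Lifting, then checking the load.

Call:
{"op": "play_rows", "data": {
  "motion": [
    [[0, 0, -0.0053, 0, 0, 0], [0, 0, -0.0213, 0, 0, 0], [0, 0, -0.048, 0, 0, 0], [0, 0, -0.08, 0, 0, 0], [0, 0, -0.1067, 0, 0, 0], [0, 0, -0.1227, 0, 0, 0], [0, 0, -0.1267, 0, 0, 0], [0, 0, -0.1267, 0, 0, 0]]
  ]
}}

```text
time_s: 6.1
position: [0.5388, 0.1904, 0.1642]
tcp_rot: [[0.929, 0.371, 0.003], [0.371, -0.929, 0.0], [0.003, 0.001, -1.0]]
force: [-0.6, 0.7, -4.9]
opening: 0.302
grasp_force: 29.0
```

Call:
{"op": "play_rows", "data": {
  "motion": [
    [[0, 0, 0, 0, 0, 0], [0, 0, 0, 0, 0, 0], [0, 0, 0, 0, 0, 0]]
  ]
}}

```text
time_s: 6.35
position: [0.5372, 0.1902, 0.1614]
tcp_rot: [[0.929, 0.371, -0.002], [0.371, -0.929, -0.0], [-0.002, -0.001, -1.0]]
force: [-0.2, 0.0, -3.4]
opening: 0.298
grasp_force: 29.0
```

```bash
python3 d.py .483 -.1755 .162
```

```text
t 6.35 pos [0.5372 0.1902 0.1614] F [-0.1822  0.0241 -3.4278] M [-0.0111  0.0216 -0.0154] open 0.29818637450839913 grip 28.968319363702904 yaw 21.760270859257172 tilt [-0.0025 -0.0004]
delta tool [-0.1859  0.3195 -0.0003]
```

Converted, 0.165 m / 0.75 = 0.22, 0.141 m / 0.75 = 0.188.

Call:
{"op": "play_rows", "data": {
  "motion": [
    [[-0.0053, 0.0093, 0, 0, 0, 0], [-0.0173, 0.0293, 0, 0, 0, 0], [-0.0347, 0.06, 0, 0, 0, 0], [-0.0533, 0.092, 0, 0, 0, 0], [-0.072, 0.124, 0, 0, 0, 0], [-0.0907, 0.156, 0, 0, 0, 0], [-0.1093, 0.188, 0, 0, 0, 0], [-0.128, 0.22, 0, 0, 0, 0]]
  ]
}}

```text
time_s: 7.02
position: [0.5092, -0.0002, 0.1621]
tcp_rot: [[0.929, 0.371, -0.001], [0.371, -0.929, -0.0], [-0.001, -0.0, -1.0]]
force: [0.4, 0.3, -3.9]
opening: 0.307
grasp_force: 29.0
```

Converted, 0.154 m / 0.75 = 0.2053, 0.15 m / 0.75 = 0.2.

Call:
{"op": "play_rows", "data": {
  "motion": [
    [[-0.0187, 0.032, 0, 0, 0, 0], [-0.0373, 0.064, 0, 0, 0, 0], [-0.056, 0.096, 0, 0, 0, 0], [-0.0747, 0.128, 0, 0, 0, 0], [-0.0933, 0.16, 0, 0, 0, 0], [-0.1067, 0.184, 0, 0, 0, 0], [-0.116, 0.2, 0, 0, 0, 0], [-0.12, 0.2053, 0, 0, 0, 0]]
  ]
}}

```text
time_s: 7.68
position: [0.4832, -0.1778, 0.1622]
tcp_rot: [[0.93, 0.368, 0.0], [0.368, -0.93, -0.001], [-0.0, 0.001, -1.0]]
force: [0.3, 0.3, -3.3]
opening: 0.307
grasp_force: 29.0
```

Call:
{"op": "play_rows", "data": {
  "motion": [
    [[0, 0, 0, 0, 0, 0], [0, 0, 0, 0, 0, 0], [0, 0, 0, 0, 0, 0], [0, 0, 0, 0, 0, 0], [0, 0, 0, 0, 0, 0], [0, 0, 0, 0, 0, 0]]
  ]
}}

```text
time_s: 8.18
position: [0.4836, -0.1741, 0.1626]
tcp_rot: [[0.928, 0.372, -0.0], [0.372, -0.928, 0.0], [-0.0, -0.0, -1.0]]
force: [0.6, -0.1, -4.1]
opening: 0.305
grasp_force: 29.0
```

```bash
python3 d.py .483 -.1755 .125
python3 - <<'E'
from h import *
c=imaging.capture("scene"); t=imaging.capture("top")
L=[]
for k in(c,t):
    u,v=proj(k,[.483,-.1755,.08])[0].astype(int); print(u-30,v-30); L.append(cv2.resize(k["frame"][v-30:v+30,u-30:u+30,::-1],(400,400),interpolation=cv2.INTER_CUBIC))
cv2.imwrite("pics/above.png",np.hstack(L))
E
```

```text
t 8.1833 pos [ 0.4836 -0.1741  0.1626] F [ 0.5537 -0.0516 -4.0632] M [0.0256 0.0474 0.0075] open 0.30540146590134354 grip 28.96830367142684 yaw 21.83076408688482 tilt [-0.0001  0.0001]
delta tool [-0.0011  0.001   0.0376]
163 173
271 178
```

View pics/above.png

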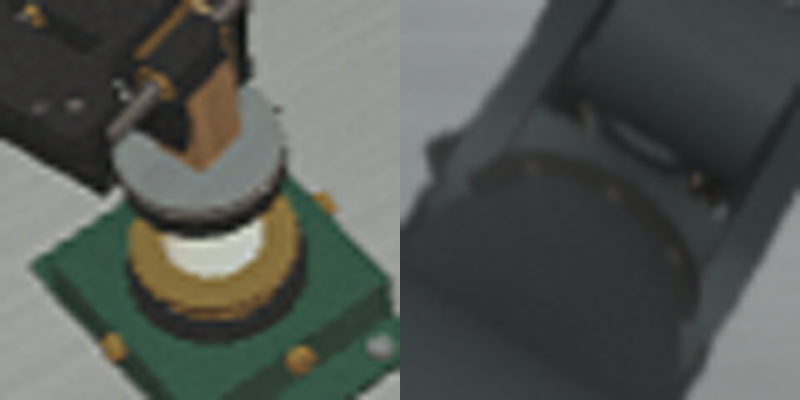

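The left tile shows the foot hanging squarely over the brass flange, foot centre ≈(200,150) and lens ≈(213,260); the top view is blocked by the arm. I'll go down to about 8 mm above the flange and check the centring.

Converted, 0.037 m / 0.75 = 0.0493, -0.001 m / 0.75 = -0.0013.

Call:
{"op": "play_rows", "data": {
  "motion": [
    [[-0.0007, 0.0007, 0.0067, 0, 0, 0], [-0.0013, 0.0013, 0.0173, 0, 0, 0], [-0.0013, 0.0013, 0.0293, 0, 0, 0], [-0.0013, 0.0013, 0.04, 0, 0, 0], [-0.0013, 0.0013, 0.048, 0, 0, 0], [-0.0013, 0.0013, 0.0493, 0, 0, 0], [-0.0013, 0.0013, 0.0493, 0, 0, 0], [-0.0013, 0.0013, 0.0493, 0, 0, 0]]
  ]
}}

```text
time_s: 8.95
position: [0.483, -0.1763, 0.1254]
tcp_rot: [[0.929, 0.371, -0.0], [0.371, -0.929, 0.0], [-0.0, -0.0, -1.0]]
force: [0.7, 0.7, -2.9]
opening: 0.306
grasp_force: 29.0
```

Call:
{"op": "play_rows", "data": {
  "motion": [
    [[0, 0, 0, 0, 0, 0], [0, 0, 0, 0, 0, 0], [0, 0, 0, 0, 0, 0], [0, 0, 0, 0, 0, 0]]
  ]
}}

```text
time_s: 9.28
position: [0.4831, -0.1763, 0.1259]
tcp_rot: [[0.929, 0.371, 0.001], [0.371, -0.929, -0.0], [0.0, 0.001, -1.0]]
force: [-0.1, -0.9, -3.5]
opening: 0.304
grasp_force: 29.0
```

```bash
python3 d.py .483 -.1755 .1164
python3 - <<'E'
from cfit import *
np.set_printoptions(precision=4,suppress=True)
c=imaging.capture("scene"); s=bot.read_state(); z=s["position"][2]-.0614
# foot top ellipse: grey (low saturation, bright) pixels; handle base corner
o,im=patch(c,[.483,-.1755,z+.01],24); I=np.clip(im,0,255).astype(np.uint8)
big=cv2.resize(I[:,:,::-1],(600,600),interpolation=cv2.INTER_CUBIC)
def draw(P,col):
    q=((proj(c,P)-o+.5)*600/48).astype(np.int32); cv2.polylines(big,[q],True,col,1,cv2.LINE_AA)
p=s["position"]
sc=np.array([-.0008,.0014,0]) # scene-camera bias: scene fit minus mean of both views
X=np.array([p[0],p[1],0])+sc
draw(ring(.033,0)+X+[0,0,z],(255,0,255));draw(ring(.033,.02)+X+[0,0,z],(255,255,0))
Lc=np.array([.4827,-.1739,.025]); draw(ring(.034,.03)+Lc,(0,0,255)); draw(ring(.034,.024)+Lc,(0,0,255))
cv2.imwrite("pics/over.png",big)
E
```

```text
t 9.2833 pos [ 0.4831 -0.1763  0.1259] F [-0.0551 -0.8625 -3.5318] M [-0.0721 -0.0156  0.0066] open 0.30360224266562286 grip 28.968216383182153 yaw 21.766167089486256 tilt [ 0.0006 -0.0004]
delta tool [ 0.0002 -0.0008  0.0095]
```

View pics/over.png

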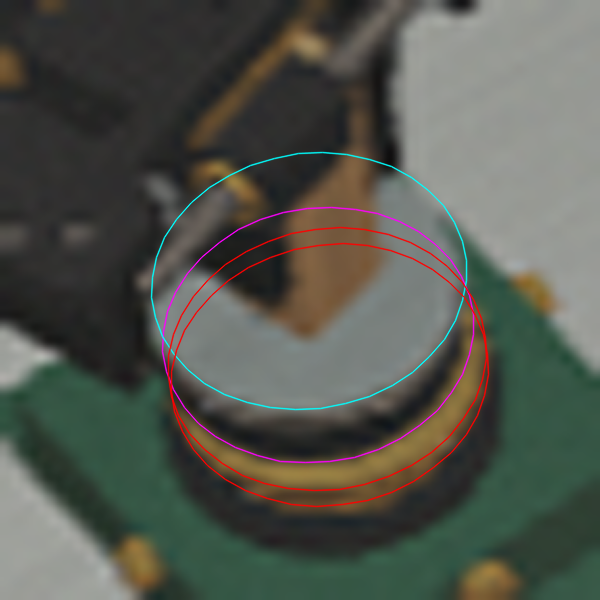

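The overlay agrees with the picture: foot and flange are concentric within about 1–2 mm. The magenta rim is about 1 mm from the red flange. Descending slowly until contact. The free-hanging Fz is about −3.5 N, so contact force ≈ Fz + 3.5.

Converted, 0.008 m / 0.75 = 0.0107, 0.007 m / 0.75 = 0.0093.

Call:
{"op": "play_rows", "data": {
  "motion": [
    [[0, -0.0007, 0.0013, 0, 0, 0], [0, -0.0007, 0.0027, 0, 0, 0], [0, -0.0007, 0.004, 0, 0, 0], [0, -0.0007, 0.0053, 0, 0, 0], [0, -0.0007, 0.0067, 0, 0, 0], [0, -0.0007, 0.008, 0, 0, 0], [0, -0.0007, 0.0093, 0, 0, 0], [0, -0.0007, 0.0107, 0, 0, 0]]
  ]
}}

```text
time_s: 10.0
position: [0.4827, -0.1757, 0.1174]
tcp_rot: [[0.929, 0.371, -0.0], [0.371, -0.929, 0.0], [-0.0, -0.0, -1.0]]
force: [-0.0, 0.2, -2.9]
opening: 0.303
grasp_force: 29.0
```

Converted, 0.002 m / 0.75 = 0.0027, 0.0015 m / 0.75 = 0.002.

Call:
{"op": "play_rows", "data": {
  "motion": [
    [[0, 0, 0.0007, 0, 0, 0], [0, 0, 0.0013, 0, 0, 0], [0, 0, 0.002, 0, 0, 0], [0, 0, 0.0027, 0, 0, 0], [0, 0, 0.0027, 0, 0, 0]]
  ]
}}

```text
time_s: 10.42
position: [0.4829, -0.1758, 0.1158]
tcp_rot: [[0.929, 0.371, 0.0], [0.371, -0.929, -0.0], [0.0, 0.0, -1.0]]
force: [-0.6, -0.8, -0.3]
opening: 0.303
grasp_force: 29.0
```

```bash
python3 d.py .483 -.1755 .1164
```

```text
t 10.4167 pos [ 0.4829 -0.1758  0.1158] F [-0.5915 -0.7647 -0.3287] M [0.0657 0.0823 0.0098] open 0.30288493172528735 grip 28.994451965809276 yaw 21.757416301584158 tilt [ 0.0003 -0.0002]
delta tool [ 0.0002 -0.0002 -0.0006]
```

Contact at z ≈ 0.116 m, as predicted. Pressing through the catches in 0.5 mm steps.

Converted, 0.002 m / 0.75 = 0.0027, 0.0015 m / 0.75 = 0.002.

Call:
{"op": "play_rows", "data": {
  "motion": [
    [[0, 0, 0.0007, 0, 0, 0], [0, 0, 0.0013, 0, 0, 0], [0, 0, 0.002, 0, 0, 0], [0, 0, 0.0027, 0, 0, 0]]
  ]
}}

```text
time_s: 10.75
position: [0.4832, -0.176, 0.1142]
tcp_rot: [[0.929, 0.371, 0.001], [0.371, -0.929, -0.001], [0.001, 0.001, -1.0]]
force: [-0.7, 0.4, 6.7]
opening: 0.309
grasp_force: 29.0
```

Converted, 0.002 m / 0.75 = 0.0027, 0.001 m / 0.75 = 0.0013.

Call:
{"op": "play_rows", "data": {
  "motion": [
    [[0, 0, 0.0007, 0, 0, 0], [0, 0, 0.0013, 0, 0, 0], [0, 0, 0.002, 0, 0, 0], [0, 0, 0.0027, 0, 0, 0]]
  ]
}}

```text
time_s: 11.08
position: [0.4835, -0.1762, 0.1126]
tcp_rot: [[0.929, 0.371, 0.002], [0.371, -0.929, -0.001], [0.001, 0.002, -1.0]]
force: [-0.4, 0.5, 7.7]
opening: 0.306
grasp_force: 29.0
```

```bash
python3 d.py
```

```text
t 11.0833 pos [ 0.4835 -0.1762  0.1126] F [-0.3665  0.5491  7.651 ] M [ 0.1091  0.2373 -0.0437] open 0.30578428578590944 grip 28.99987809603772 yaw 21.758987771759433 tilt [ 0.0018 -0.0011]
```

Converted, 0.0015 m / 0.75 = 0.002, 0.001 m / 0.75 = 0.0013.

Call:
{"op": "play_rows", "data": {
  "motion": [
    [[0, 0, 0.0007, 0, 0, 0], [0, 0, 0.0013, 0, 0, 0], [0, 0, 0.002, 0, 0, 0]]
  ]
}}

```text
time_s: 11.33
position: [0.4834, -0.1762, 0.1107]
tcp_rot: [[0.929, 0.371, 0.002], [0.371, -0.929, -0.001], [0.001, 0.002, -1.0]]
force: [-0.8, -0.1, 1.6]
opening: 0.304
grasp_force: 29.0
```

Converted, 0.0015 m / 0.75 = 0.002, 0.001 m / 0.75 = 0.0013.

Call:
{"op": "play_rows", "data": {
  "motion": [
    [[0, 0, 0.0007, 0, 0, 0], [0, 0, 0.0013, 0, 0, 0], [0, 0, 0.002, 0, 0, 0]]
  ]
}}

```text
time_s: 11.58
position: [0.4823, -0.1755, 0.1079]
tcp_rot: [[0.929, 0.371, -0.001], [0.371, -0.929, 0.001], [-0.001, -0.001, -1.0]]
force: [-0.7, -0.4, -3.3]
opening: 0.301
grasp_force: 29.0
```

```bash
python3 d.py
```

```text
t 11.5833 pos [ 0.4823 -0.1755  0.1079] F [-0.6555 -0.3571 -3.3274] M [ 0.0176 -0.0519 -0.0265] open 0.30145639397162727 grip 28.968180494121043 yaw 21.76056381496486 tilt [-0.0012  0.0007]
```

Click: the force rose to about 11 N, then dropped to about 0. Now feeling for the washer stop in small steps.

Converted, 0.0006 m / 0.75 = 0.0008, 0.0003 m / 0.75 = 0.0004.

Call:
{"op": "play_rows", "data": {
  "motion": [
    [[0, 0, 0.0004, 0, 0, 0], [0, 0, 0.0008, 0, 0, 0], [0, 0, 0.0008, 0, 0, 0]]
  ]
}}

```text
time_s: 11.83
position: [0.4825, -0.1756, 0.1076]
tcp_rot: [[0.929, 0.371, -0.001], [0.371, -0.929, 0.0], [-0.0, -0.001, -1.0]]
force: [0.2, -0.3, -2.7]
opening: 0.301
grasp_force: 29.0
```

Converted, 0.0006 m / 0.75 = 0.0008, 0.0003 m / 0.75 = 0.0004.

Call:
{"op": "play_rows", "data": {
  "motion": [
    [[0, 0, 0.0004, 0, 0, 0], [0, 0, 0.0008, 0, 0, 0], [0, 0, 0.0008, 0, 0, 0]]
  ]
}}

```text
time_s: 12.08
position: [0.4827, -0.1757, 0.1073]
tcp_rot: [[0.929, 0.371, -0.0], [0.371, -0.929, 0.0], [-0.0, -0.0, -1.0]]
force: [-0.5, 0.6, -3.2]
opening: 0.303
grasp_force: 29.0
```

Converted, 0.0008 m / 0.75 = 0.0011, 0.0006 m / 0.75 = 0.0008.

Call:
{"op": "play_rows", "data": {
  "motion": [
    [[0, 0, 0.0004, 0, 0, 0], [0, 0, 0.0008, 0, 0, 0], [0, 0, 0.0011, 0, 0, 0], [0, 0, 0.0011, 0, 0, 0]]
  ]
}}

```text
time_s: 12.42
position: [0.4828, -0.1758, 0.1066]
tcp_rot: [[0.929, 0.371, 0.0], [0.371, -0.929, -0.0], [0.0, 0.0, -1.0]]
force: [-0.2, 0.1, -3.5]
opening: 0.303
grasp_force: 29.0
```

Call:
{"op": "play_rows", "data": {
  "motion": [
    [[0, 0, 0.0004, 0, 0, 0], [0, 0, 0.0008, 0, 0, 0], [0, 0, 0.0011, 0, 0, 0], [0, 0, 0.0011, 0, 0, 0]]
  ]
}}

```text
time_s: 12.75
position: [0.4827, -0.1757, 0.1057]
tcp_rot: [[0.929, 0.371, -0.0], [0.371, -0.929, 0.0], [-0.0, -0.0, -1.0]]
force: [0.1, -0.4, -2.7]
opening: 0.303
grasp_force: 29.0
```

Converted, 0.0006 m / 0.75 = 0.0008, 0.0003 m / 0.75 = 0.0004.

Call:
{"op": "play_rows", "data": {
  "motion": [
    [[0, 0, 0.0004, 0, 0, 0], [0, 0, 0.0008, 0, 0, 0], [0, 0, 0.0008, 0, 0, 0]]
  ]
}}

```text
time_s: 13.0
position: [0.4827, -0.1758, 0.1051]
tcp_rot: [[0.929, 0.371, -0.0], [0.371, -0.929, 0.0], [-0.0, -0.0, -1.0]]
force: [0.0, -0.0, -2.6]
opening: 0.304
grasp_force: 29.0
```

Call:
{"op": "play_rows", "data": {
  "motion": [
    [[0, 0, 0.0004, 0, 0, 0], [0, 0, 0.0008, 0, 0, 0], [0, 0, 0.0008, 0, 0, 0]]
  ]
}}

```text
time_s: 13.25
position: [0.4828, -0.1758, 0.105]
tcp_rot: [[0.929, 0.371, 0.0], [0.371, -0.929, -0.0], [0.0, 0.0, -1.0]]
force: [-1.4, 1.3, 2.7]
opening: 0.303
grasp_force: 29.0
```

Converted, 0.0006 m / 0.75 = 0.0008, 0.0003 m / 0.75 = 0.0004.

Call:
{"op": "play_rows", "data": {
  "motion": [
    [[0, 0, 0.0004, 0, 0, 0], [0, 0, 0.0008, 0, 0, 0], [0, 0, 0.0008, 0, 0, 0]]
  ]
}}

```text
time_s: 13.5
position: [0.4828, -0.1758, 0.1049]
tcp_rot: [[0.929, 0.371, 0.0], [0.371, -0.929, -0.0], [0.0, 0.0, -1.0]]
force: [-2.4, 0.7, 7.9]
opening: 0.306
grasp_force: 29.0
```

Converted, 0.0006 m / 0.75 = 0.0008, 0.0003 m / 0.75 = 0.0004.

Call:
{"op": "play_rows", "data": {
  "motion": [
    [[0, 0, 0.0004, 0, 0, 0], [0, 0, 0.0008, 0, 0, 0], [0, 0, 0.0008, 0, 0, 0]]
  ]
}}

```text
time_s: 13.75
position: [0.4828, -0.1758, 0.1049]
tcp_rot: [[0.929, 0.371, 0.001], [0.371, -0.929, -0.0], [0.0, 0.001, -1.0]]
force: [-3.3, 0.7, 11.8]
opening: 0.304
grasp_force: 29.0
```

Converted, -0.0003 m / 0.75 = -0.0004.

Call:
{"op": "play_rows", "data": {
  "motion": [
    [[0, 0, -0.0004, 0, 0, 0], [0, 0, -0.0004, 0, 0, 0], [0, 0, -0.0004, 0, 0, 0], [0, 0, -0.0004, 0, 0, 0]]
  ]
}}

```text
time_s: 14.08
position: [0.4828, -0.1758, 0.1049]
tcp_rot: [[0.929, 0.371, 0.0], [0.371, -0.929, -0.0], [0.0, 0.001, -1.0]]
force: [-3.0, 1.0, 9.8]
opening: 0.301
grasp_force: 29.0
```

```bash
python3 d.py
```

```text
t 14.0833 pos [ 0.4828 -0.1758  0.1049] F [-2.9691  1.0254  9.8076] M [ 0.3001  0.4816 -0.0332] open 0.30126436897728837 grip 28.987667443507235 yaw 21.768088852105723 tilt [ 0.0005 -0.0004]
```

Converted, -0.0001 m / 0.75 = -0.0001.

Call:
{"op": "play_rows", "data": {
  "motion": [
    [[0, 0, -0.0001, 0, 0, 0], [0, 0, -0.0001, 0, 0, 0], [0, 0, -0.0001, 0, 0, 0], [0, 0, -0.0001, 0, 0, 0], [0, 0, -0.0001, 0, 0, 0], [0, 0, -0.0001, 0, 0, 0], [0, 0, -0.0001, 0, 0, 0], [0, 0, -0.0001, 0, 0, 0]]
  ]
}}

```text
time_s: 14.75
position: [0.4828, -0.1758, 0.1049]
tcp_rot: [[0.929, 0.371, 0.0], [0.371, -0.929, -0.0], [0.0, 0.001, -1.0]]
force: [-2.4, 1.6, 9.3]
opening: 0.3
grasp_force: 29.0
```

Call:
{"op": "play_rows", "data": {
  "motion": [
    [[0, 0, 0, 0, 0, 0], [0, 0, 0, 0, 0, 0], [0, 0, 0, 0, 0, 0], [0, 0, 0, 0, 0, 0], [0, 0, 0, 0, 0, 0], [0, 0, 0, 0, 0, 0], [0, 0, 0, 0, 0, 0], [0, 0, 0, 0, 0, 0]]
  ]
}}

```text
time_s: 15.42
position: [0.4828, -0.1758, 0.1049]
tcp_rot: [[0.929, 0.371, 0.0], [0.371, -0.929, -0.0], [0.0, 0.001, -1.0]]
force: [-1.8, 1.8, 9.1]
opening: 0.307
grasp_force: 29.0
```

Call:
{"op": "play_rows", "data": {
  "motion": [
    [[0, 0, 0, 0, 0, 0], [0, 0, 0, 0, 0, 0], [0, 0, 0, 0, 0, 0], [0, 0, 0, 0, 0, 0], [0, 0, 0, 0, 0, 0], [0, 0, 0, 0, 0, 0], [0, 0, 0, 0, 0, 0], [0, 0, 0, 0, 0, 0]]
  ]
}}

```text
time_s: 16.08
position: [0.4828, -0.1757, 0.1049]
tcp_rot: [[0.929, 0.371, 0.0], [0.371, -0.929, -0.0], [0.0, 0.001, -1.0]]
force: [-1.9, 0.7, 9.6]
opening: 0.301
grasp_force: 29.0
```

Held at about 12.4 N for 2 s. Lifting straight up, then checking the lens and whether the tool slipped in the grip.

Converted, -0.056 m / 0.75 = -0.0747, -0.001 m / 0.75 = -0.0013.

Call:
{"op": "play_rows", "data": {
  "motion": [
    [[0, 0, -0.0013, 0, 0, 0], [0, 0, -0.004, 0, 0, 0], [0, 0, -0.008, 0, 0, 0], [0, 0, -0.016, 0, 0, 0], [0, 0, -0.0293, 0, 0, 0], [0, 0, -0.048, 0, 0, 0], [0, 0, -0.064, 0, 0, 0], [0, 0, -0.0747, 0, 0, 0]]
  ]
}}

```text
time_s: 16.75
position: [0.4833, -0.1761, 0.1615]
tcp_rot: [[0.929, 0.371, 0.002], [0.371, -0.929, -0.001], [0.001, 0.002, -1.0]]
force: [0.1, -0.2, -2.8]
opening: 0.306
grasp_force: 29.0
```

Call:
{"op": "play_rows", "data": {
  "motion": [
    [[0, 0, -0.0013, 0, 0, 0], [0, 0, -0.0013, 0, 0, 0], [0, 0, -0.0013, 0, 0, 0]]
  ]
}}

```text
time_s: 17.0
position: [0.4825, -0.1756, 0.1606]
tcp_rot: [[0.929, 0.371, -0.001], [0.371, -0.929, 0.0], [-0.0, -0.001, -1.0]]
force: [-0.4, -0.1, -4.2]
opening: 0.309
grasp_force: 29.0
```

```bash
python3 d.py .5337 .1845 .162
python3 - <<'E'
from h import *
c=imaging.capture("scene")
u,v=proj(c,[.483,-.1755,.07])[0].astype(int); print(u-30,v-30)
cv2.imwrite("pics/after.png",cv2.resize(c["frame"][v-30:v+30,u-30:u+30,::-1],(600,600),interpolation=cv2.INTER_CUBIC))
E
```

```text
t 17.0 pos [ 0.4825 -0.1756  0.1606] F [-0.4493 -0.1231 -4.1973] M [-0.0133 -0.004  -0.0251] open 0.3090883093748702 grip 28.968203366239322 yaw 21.76269691493922 tilt [-0.0005  0.0003]
delta tool [ 0.1811 -0.3154 -0.0013]
163 175
```

View pics/after.png

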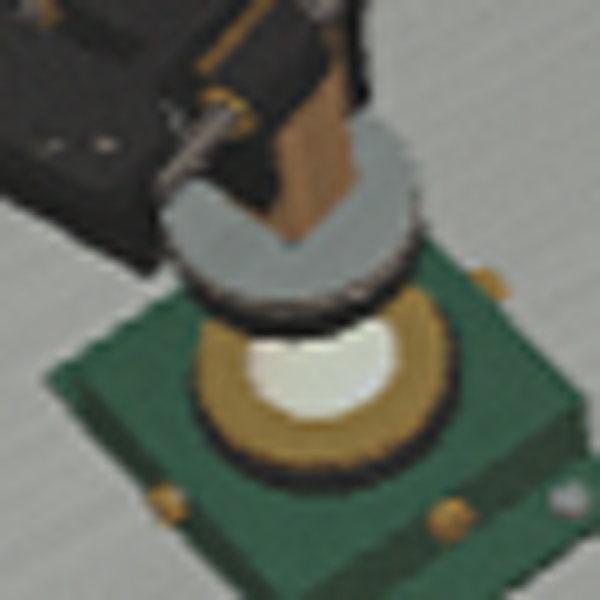

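The flange now sits flat on the black washer: lens at (325,370), with the washer as a thin even ring. The tool is still firmly held. Going back to the pad centre.

Converted, -0.164 m / 0.75 = -0.2187, 0.004 m / 0.75 = 0.0053.

Call:
{"op": "play_rows", "data": {
  "motion": [
    [[0.0053, -0.0093, 0, 0, 0, 0], [0.016, -0.028, 0, 0, 0, 0], [0.0333, -0.0587, 0, 0, 0, 0], [0.052, -0.0907, 0, 0, 0, 0], [0.0707, -0.1227, 0, 0, 0, 0], [0.0893, -0.1547, 0, 0, 0, 0], [0.108, -0.1867, 0, 0, 0, 0], [0.1267, -0.2187, 0, 0, 0, 0]]
  ]
}}

```text
time_s: 17.72
position: [0.5096, 0.0138, 0.1601]
tcp_rot: [[0.929, 0.371, -0.002], [0.371, -0.929, 0.001], [-0.001, -0.001, -1.0]]
force: [-0.5, 0.1, -2.7]
opening: 0.302
grasp_force: 29.0
```

Converted, -0.151 m / 0.75 = -0.2013, -0.147 m / 0.75 = -0.196.

Call:
{"op": "play_rows", "data": {
  "motion": [
    [[0.0187, -0.032, 0, 0, 0, 0], [0.0373, -0.064, 0, 0, 0, 0], [0.056, -0.0973, 0, 0, 0, 0], [0.0733, -0.1293, 0, 0, 0, 0], [0.0893, -0.1573, 0, 0, 0, 0], [0.1027, -0.1813, 0, 0, 0, 0], [0.1107, -0.196, 0, 0, 0, 0], [0.1147, -0.2013, 0, 0, 0, 0]]
  ]
}}

```text
time_s: 18.38
position: [0.5334, 0.186, 0.1601]
tcp_rot: [[0.928, 0.373, -0.001], [0.373, -0.928, 0.0], [-0.001, -0.001, -1.0]]
force: [-0.0, -0.6, -2.2]
opening: 0.305
grasp_force: 29.0
```

Call:
{"op": "play_rows", "data": {
  "motion": [
    [[0, 0, 0, 0, 0, 0], [0, 0, 0, 0, 0, 0], [0, 0, 0, 0, 0, 0], [0, 0, 0, 0, 0, 0]]
  ]
}}

```text
time_s: 18.72
position: [0.534, 0.1827, 0.1607]
tcp_rot: [[0.929, 0.369, -0.001], [0.369, -0.929, -0.0], [-0.001, 0.0, -1.0]]
force: [-0.7, -0.4, -3.4]
opening: 0.302
grasp_force: 29.0
```

```bash
python3 d.py .5337 .1848 .0674
```

```text
t 18.7167 pos [0.534  0.1827 0.1607] F [-0.7419 -0.3711 -3.3863] M [-0.0606 -0.0051 -0.0627] open 0.3022010792756096 grip 28.968298338222667 yaw 21.66868863877366 tilt [-0.0006 -0.0004]
delta tool [ 0.0006 -0.0021  0.0933]
```

Converted, 0.087 m / 0.75 = 0.116, -0.001 m / 0.75 = -0.0013.

Call:
{"op": "play_rows", "data": {
  "motion": [
    [[0, -0.0013, 0.008, 0, 0, 0], [0, -0.0013, 0.024, 0, 0, 0], [0, -0.0013, 0.0453, 0, 0, 0], [0, -0.0013, 0.0693, 0, 0, 0], [0, -0.0013, 0.0907, 0, 0, 0], [0, -0.0013, 0.1053, 0, 0, 0], [0, -0.0013, 0.1133, 0, 0, 0], [0, -0.0013, 0.116, 0, 0, 0]]
  ]
}}

```text
time_s: 19.38
position: [0.5332, 0.1844, 0.0726]
tcp_rot: [[0.929, 0.37, -0.002], [0.37, -0.929, -0.0], [-0.002, -0.0, -1.0]]
force: [0.7, 0.1, -3.0]
opening: 0.302
grasp_force: 29.0
```

Call:
{"op": "play_rows", "data": {
  "motion": [
    [[0, 0, 0, 0, 0, 0], [0, 0, 0, 0, 0, 0], [0, 0, 0, 0, 0, 0], [0, 0, 0, 0, 0, 0], [0, 0, 0, 0, 0, 0], [0, 0, 0, 0, 0, 0]]
  ]
}}

```text
time_s: 19.88
position: [0.534, 0.1849, 0.0742]
tcp_rot: [[0.929, 0.371, 0.001], [0.371, -0.929, 0.0], [0.001, 0.0, -1.0]]
force: [-0.1, 0.7, -3.2]
opening: 0.305
grasp_force: 29.0
```

```bash
python3 d.py .5337 .1848 .0674
```

```text
t 19.8833 pos [0.534  0.1849 0.0742] F [-0.0862  0.6814 -3.1907] M [-0.0283 -0.0021 -0.0071] open 0.3045712460309504 grip 28.968378963945725 yaw 21.766927657838327 tilt [0.0009 0.0001]
delta tool [-0.0003  0.      0.0068]
```

Right over the pad centre. Lowering to touch.

Converted, 0.006 m / 0.75 = 0.008, 0.001 m / 0.75 = 0.0013.

Call:
{"op": "play_rows", "data": {
  "motion": [
    [[0, 0, 0.0013, 0, 0, 0], [0, 0, 0.0027, 0, 0, 0], [0, 0, 0.004, 0, 0, 0], [0, 0, 0.0053, 0, 0, 0], [0, 0, 0.0067, 0, 0, 0], [0, 0, 0.0073, 0, 0, 0], [0, 0, 0.008, 0, 0, 0], [0, 0, 0.008, 0, 0, 0]]
  ]
}}

```text
time_s: 20.55
position: [0.5336, 0.1848, 0.0676]
tcp_rot: [[0.929, 0.371, -0.0], [0.371, -0.929, -0.0], [-0.0, -0.0, -1.0]]
force: [-0.1, -0.4, -3.1]
opening: 0.306
grasp_force: 29.0
```

Call:
{"op": "play_rows", "data": {
  "motion": [
    [[0, 0, 0.0004, 0, 0, 0], [0, 0, 0.0008, 0, 0, 0], [0, 0, 0.0008, 0, 0, 0], [0, 0, 0.0008, 0, 0, 0]]
  ]
}}

```text
time_s: 20.88
position: [0.5338, 0.1848, 0.0674]
tcp_rot: [[0.929, 0.371, 0.0], [0.371, -0.929, 0.0], [0.0, 0.0, -1.0]]
force: [-1.0, -0.6, 0.6]
opening: 0.303
grasp_force: 29.0
```

```bash
python3 d.py .5337 .1848 .0674
```

```text
t 20.8833 pos [0.5338 0.1848 0.0674] F [-0.9719 -0.5909  0.6086] M [-0.025   0.0854 -0.0412] open 0.30281275448850503 grip 28.972759345342638 yaw 21.760810226482835 tilt [0.0002 0.    ]
delta tool [-0.0001 -0.      0.    ]
```

It touches down at the same height as at pick-up, so there was no slip. Releasing and retreating upward.

Call:
{"op": "play_rows", "data": {
  "motion": [
    [[0, 0, 0, 0, 0, 0], [0, 0, 0, 0, 0, 0], [0, 0, 0, 0, 0, 0], [0, 0, 0, 0, 0, 0], [0, 0, 0, 0, 0, 0], [0, 0, 0, 0, 0, 0], [0, 0, 0, 0, 0, 0], [0, 0, 0, 0, 0, 0]]
  ],
  "fingers": 0.087
}}

```text
time_s: 21.55
position: [0.5337, 0.1848, 0.0672]
tcp_rot: [[0.929, 0.371, 0.0], [0.371, -0.929, -0.0], [0.0, 0.0, -1.0]]
force: [0.3, -0.6, 0.1]
opening: 0.827
grasp_force: 0.0
```

Call:
{"op": "play_rows", "data": {
  "motion": [
    [[0, 0, 0, 0, 0, 0], [0, 0, 0, 0, 0, 0], [0, 0, 0, 0, 0, 0], [0, 0, 0, 0, 0, 0], [0, 0, 0, 0, 0, 0], [0, 0, 0, 0, 0, 0]]
  ]
}}

```text
time_s: 22.05
position: [0.5337, 0.1848, 0.0672]
tcp_rot: [[0.929, 0.371, 0.0], [0.371, -0.929, 0.0], [0.0, -0.0, -1.0]]
force: [-0.1, -0.1, -0.3]
opening: 0.997
grasp_force: 0.0
```

Converted, -0.18 m / 0.75 = -0.24, -0.165 m / 0.75 = -0.22.

Call:
{"op": "play_rows", "data": {
  "motion": [
    [[0, 0, -0.0067, 0, 0, 0], [0, 0, -0.0267, 0, 0, 0], [0, 0, -0.06, 0, 0, 0], [0, 0, -0.1, 0, 0, 0], [0, 0, -0.14, 0, 0, 0], [0, 0, -0.18, 0, 0, 0], [0, 0, -0.22, 0, 0, 0], [0, 0, -0.24, 0, 0, 0]]
  ]
}}

```text
time_s: 22.72
position: [0.5352, 0.1851, 0.2515]
tcp_rot: [[0.929, 0.371, 0.006], [0.371, -0.929, 0.001], [0.006, 0.002, -1.0]]
force: [-0.4, -0.0, -0.1]
opening: 0.999
grasp_force: 0.0
```

Converted, 0.17 m / 0.75 = 0.2267, 0.16 m / 0.75 = 0.2133.

Call:
{"op": "play_rows", "data": {
  "motion": [
    [[-0.0133, 0.0267, 0, 0, 0, 0], [-0.04, 0.0667, 0, 0, 0, 0], [-0.0667, 0.1067, 0, 0, 0, 0], [-0.0933, 0.1467, 0, 0, 0, 0], [-0.12, 0.1867, 0, 0, 0, 0], [-0.1333, 0.2133, 0, 0, 0, 0], [-0.14, 0.2267, 0, 0, 0, 0], [-0.14, 0.2267, 0, 0, 0, 0]]
  ]
}}

```text
time_s: 23.38
position: [0.4994, -0.0139, 0.2476]
tcp_rot: [[0.93, 0.367, 0.001], [0.367, -0.93, -0.0], [0.001, 0.001, -1.0]]
force: [0.4, -0.0, 0.3]
opening: 0.997
grasp_force: 0.0
```

```bash
python3 d.py
python3 - <<'E'
from cfit import *
np.set_printoptions(precision=4,suppress=True)
C={n:imaging.capture(n) for n in("scene","top")}
for n,c in C.items():
    p,f=solve([c],seater_polys,[.5337,.1848,.5337,.1848,.38,.006],[0,1,2,3,4],[.004]*4+[.15],[.535,.185,.03],24)
    print(n,"pad",p[:2],"seater",p[2:4],np.degrees(p[4]),f)
c=C["scene"]; cv2.imwrite("pics/end.png",cv2.resize(c["frame"][90:310,100:400,::-1],(800,587),interpolation=cv2.INTER_CUBIC))
E
```

```text
t 23.3833 pos [ 0.4994 -0.0139  0.2476] F [ 0.3998 -0.0029  0.2968] M [-0.0329 -0.0554  0.0164] open 0.9969081238143103 grip 0.0 yaw 21.561467311001763 tilt [ 0.0008 -0.0005]
scene pad [0.5332 0.1864] seater [0.5333 0.1852] 23.951446819333206 223.83355372881857
top pad [0.5341 0.1831] seater [0.535 0.182] 23.704678577054253 1758.6534515455232
```

View pics/end.png

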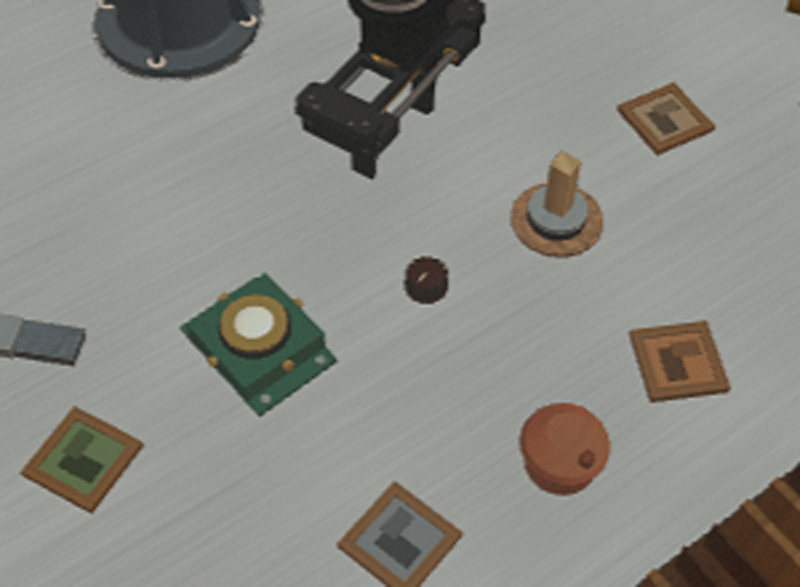

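The tool stands upright at (560,205), within about 1 mm of the pad's centre. The lens sits home in the socket at (255,325), nothing else has moved, and the gripper is clear. Handing in.

```bash
python3 -c "
from rig import bot
print(bot.hand_in())"
```

```text
the job is handed in; nothing more can be done
None
```

The job is handed in: the lens cell clicked home on its washer and was held at about 12 N for 2 s (about 15 N at most in the readings), and the seating tool is standing upright, released, within about 1 mm of the centre of its cork pad.

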